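# Load a tasting beaker into the engraving jig

### The job

Load the stoneware beaker into the engraving jig: stand it upright on the jig's plate in front of the V, then push it slowly home, with no more than about 10 N, until both white faces carry that push at once. Leave it seated there and slide the red-knobbed keeper bar all the way across behind it, so that it cannot come out; do not press harder on the faces or push the bar against the beaker, and leave the glass, the tea light and the stopper as they stand.

Things in the scene. Friction and masses are not known exactly. Their poses are not given: they have to be found in the camera images.
- spit_beaker: cream stoneware beaker, dark band round its belly, 80 mm high, foot 50 mm, mouth 60 mm across; slippery, truly round belly of radius 31.5 mm, 36 to 52 mm above the foot; about 0.4 kg. Plugged with cork 28 mm below the rim, so take it by the outside, from above. Origin: centre of its underside, z up. Starts on the table left of the jig.
- jig: fixed, rigid engraving jig, origin on the table under the seat. Its +x points into the 90 degree V, +y left. Aluminium plate, 6 mm thick, x -70 to 52, y -65 to 65 mm; a wing of it (x -67 to -17) reaches to y = -175 and carries two black guide rails for the keeper (x -55 to -28, y -175 to -80, tops 46 mm above the table).
- seat (a point): point on the plate's top, 6 mm above the table, where the centre of the beaker's foot stands when the beaker is fully home; axes as the jig's
- left_face: rigid, slippery white plastic upright face of the V on the jig's +y side, 40 mm long, 55 mm high above the plate, 12 mm thick; its working surface is 31.5 mm from the seat's axis, square to the direction 45 degrees left of the jig's +x. Its end nearest the robot: jig x = 8, y = 36 mm. Origin and axes are the jig's.
- right_face: the mirror image of left_face on the jig's -y side; origin and axes are the jig's
- keeper_slide (a joint): slide of the keeper along the jig's +y, m: 0 = fully open (bar tip at jig y = -66 mm), 0.08 = fully across (tip at y = 14 mm). About 1.5 N of friction; stays where it is left.
- keeper_knob (a point): top centre of the keeper's upright red knob (diameter 19 mm, 62 to 90 mm above the table, on an 8 mm post); at jig x = -41 mm, y = -148 open, -68 shut. Push it towards jig +y from outside, or pinch it from above.
- tasting_glass_1: bystander: clear stemmed tasting glass, 64 mm wide, 155 mm high, origin under its centre
- tealight_1: bystander: tea light in an aluminium cup, 38 mm wide, 42 mm high with its flame, origin under its centre
- stopper_2: bystander: bottle stopper standing on its wooden crown, 31 mm wide, 56 mm high, origin under its centre
- keeper: steel keeper bar 12 x 12 mm, 96 mm long along the jig's y; origin at the middle of its tip (+y end), at jig x = -41 mm, 42 mm above the table. It passes 3.5 mm behind a fully seated beaker; one that is not home blocks it.
Things that resemble listed ones, but are neither listed nor needed, are in the scene too. Leave any green or orange look-alike of the spit_beaker alone.

How it is judged:
By the outcome, as a careful person would: the job done as asked, in the order asked, and still so for the second after the job is handed in, with the robot touching nothing.
It also fails if it takes over 64 s, if anything falls off the work surface, if the arm or the gripper's body presses on something with over 40 N, if the wrist force passes 120 N, or if a joint passes its speed limit or range.

### The arm

A 7-joint arm with a two-finger parallel gripper is mounted at the origin on the work surface; the furniture and walls round the work are solid. World frame = base frame: x ahead of the robot, y to its left, z up, the work surface at z = 0. Lengths are in m, angles in degrees, forces in N, time in s.
With the tool pointing down it reaches from about 0.425 to 0.975 m from the base axis. Payload 16.7 kg.
Tool frame: the origin (TCP) lies at the very end of the fingers, on their centre line; the grasp point (between the pads) lies 19 mm behind it; y points along the fingers, x is the direction in which the jaws open and shut, and the axes are right-handed (so a half turn about y gives the same grasp; the last joint's range is limited). The gripper opens to 85 mm and grips with 20 to 120 N. Pads are 22 mm wide; open, the fingers measure 114 mm over their backs; the gripper's body (76 mm by 85 mm) begins 54 mm behind the grasp point. The pads swing forward as they close: fully open they stand 13 mm farther back than shut.
Start: joints at [-73.711, 24.414, 4.234, 92.017, -1.954, 63.644, -3.845], TCP at [0.284, 0.612, 0.209] pointing down, gripper open.
Joint ranges: [-163.25, 163.25], [-28.42, 122.38], [-70.27, 78.77], [12.13, 141.07], [-58.53, 238.53], [9.26, 117.41], [-156.51, 156.51]. Speed limits (degrees/s): [108.29, 108.29, 136.94, 136.94, 172.46, 172.46, 172.46].

### API

Orientations are given as a 3x3 rotation matrix whose columns are the frame's x, y, z axes.
In Python, from station import manip gives the robot as it stands. The module is installed in compiled form; this text tells all that it offers.
- The arm moves only by the tool play_rows, never from a script. Its argument "commands" is a list of rows, each a list of 6 numbers: the shift along the tool's x, y, z as a fraction of full scale, then the turn, a rotation vector about the tool's x, y, z as a fraction of full scale. In form: [[tx, ty, tz, wx, wy, wz], ...]. A call has 1 to 10 rows; each row shifts and turns the commanded pose from where the row before left it, along the tool's axes as they then stand; what a row does not reach is not made up. Full scale, the value 1, is 30 mm for a shift and 0.12 rad for a turn. A row lasts 1/12 s, in which the tool goes at most 41.7 mm and 7.16 degrees, less where a joint would pass 70% of its speed; a pose out of reach is approached as far as the arm can. A call with a number of a shift or a turn outside -1 to 1 is refused whole. A call with a gripper value outside its range is refused whole. "fingers" is the opening, from 0 (shut) to 1 (fully open), set as the call begins (left out, the last holds). The fingers move at their own pace and stop on an object; the grip force is fixed at half the most. Time passes only in rows, so rows that do not move let the fingers close. It gives the time, the measured TCP pose, the force and the opening at its end, in the units of the state.
- manip.get_obs(): the state, without advancing time (a new reading comes with each control period).
- manip.camera(name): name is "scene" or "top" or "wrist"; returns a dict with "frame" (420x560x3 uint8, red, green, blue), "fx", "fy", "cx", "cy" (pixels), "rvec" (rotation vector, rad) and "tvec" (3), from world to camera coordinates, as OpenCV has them. Camera axes: x right, y down, z forward; pixel columns grow to the right and rows downward; lengths in m; the calibration is good to about 2 mm. A picture is of the moment at which its call begins. There is no depth.
- manip.sign_off(): hands the job in, once; it reports no verdict.
The state is a dict: "time_s": time; "joints": joint angles; "joint_velocities": joint speeds; "joint_torque": joint torques, N m; "ee_pos": TCP position; "ee_rot": TCP orientation; "ft_force": force on the tool from outside, world axes, zero at the start; "wrist_torque": the same for the moment, N m; "grip_width": finger opening in m.
Only numpy, scipy, OpenCV 4.12 (cv2) and the standard library are available. Lean on these libraries where they do the work, as an engineer would, in place of code of your own. Each camera call takes 0.05 s, during which the arm holds its last target. There are 200 camera calls.

## Working session

There is one attempt and no reset: what is moved stays moved. The work goes in short steps, Python scripts to look and compute and a tool call to move; the robot and the scene stay as the last step left them, time stands still between calls to the robot, and variables do not carry over. Pictures are saved under pics/ and viewed, about 8 in all and at most 12, crops included, and the job is handed in when it is done.

Besides the shell and the picture viewer there is one more tool, called after "Call:" by a JSON object that holds its "method" and its "body", one argument or row to a line. play_rows: Moves the arm, as the interface text tells. Its arguments: {"type":"object","properties":{"commands":{"type":"array"},"fingers":{"type":"number"}},"required":["commands"]}

```bash
mkdir -p pics; cat > h.py <<'E'
import numpy as np, cv2
from station import manip
def cam(n):
    c=manip.camera(n); c["R"]=cv2.Rodrigues(np.array(c["rvec"],float))[0]; c["t"]=np.array(c["tvec"],float).ravel(); return c
def ray(c,u,v):
    d=c["R"].T@np.array([(u-c["cx"])/c["fx"],(v-c["cy"])/c["fy"],1]); return -c["R"].T@c["t"],d
def onz(c,u,v,z):
    o,d=ray(c,u,v); return o+d*(z-o[2])/d[2]
def proj(c,p):
    q=c["R"]@np.array(p,float)+c["t"]; return c["fx"]*q[0]/q[2]+c["cx"],c["fy"]*q[1]/q[2]+c["cy"]
def save(c,n): cv2.imwrite("pics/"+n,c["frame"][:,:,::-1])
E
python3 - <<'E'
from h import *
np.set_printoptions(precision=4,suppress=True)
o=manip.get_obs(); print(o["ee_pos"],o["ee_rot"],o["ft_force"],o["grip_width"],o["time_s"])
a=cam("top");b=cam("scene")
for n,c in(("top",a),("scene",b)): save(c,n+"0.png"); print(n,-c["R"].T@c["t"],c["R"][2],c["fx"])
E
```

```text
[0.2836 0.612  0.208 ] [[ 0.4204 -0.0005 -0.9074]
 [ 0.9073 -0.0013  0.4204]
 [-0.0013 -1.     -0.0001]] [-0.1596  0.76   -0.1009] 0.08548108778500382 0.0
top [0.2553 0.0119 1.1129] [ 0.1815 -0.0103 -0.9833] 540.7888846769564
scene [0.0326 0.5125 0.6277] [ 0.4831 -0.5763 -0.6591] 425.9903655839525
```

View pics/top0.png

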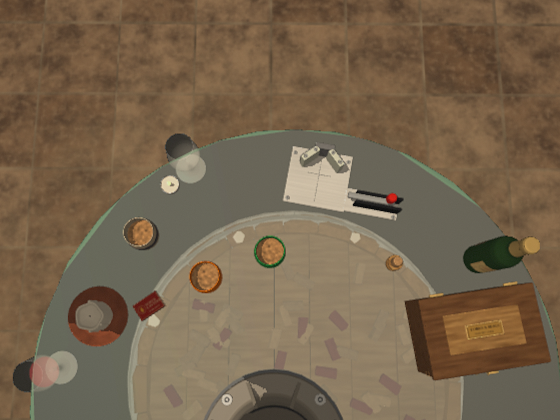

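View pics/scene0.png

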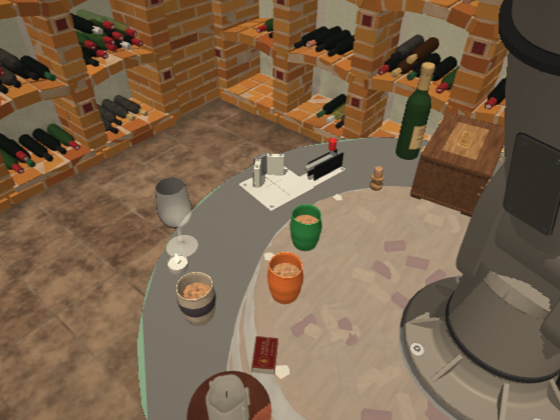

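Top view: the beaker is at about (141,233), the jig plate around (318,177), the knob at (392,199) and the glass and tea light at (185,165). The scene view has the same items. I'll zoom in on both.

```bash
python3 - <<'E'
from h import *
a=cv2.imread("pics/top0.png");b=cv2.imread("pics/scene0.png")
J=cv2.resize(a[138:228,277:410],None,fx=6,fy=6,interpolation=2)
cv2.imwrite("pics/zj.png",J[:,:798])
B=cv2.resize(a[130:260,115:215],None,fx=4,fy=4,interpolation=2);S=cv2.resize(b[225:325,160:258],None,fx=4,fy=4,interpolation=2)
S=cv2.copyMakeBorder(S,0,120,0,0,0); cv2.imwrite("pics/zb.png",np.hstack([B,S]))
c=cam("top");print(proj(c,manip.get_obs()["ee_pos"]))
E
```

```text
(np.float64(-98.76444075373507), np.float64(295.74301211489154))
```

View pics/zj.png

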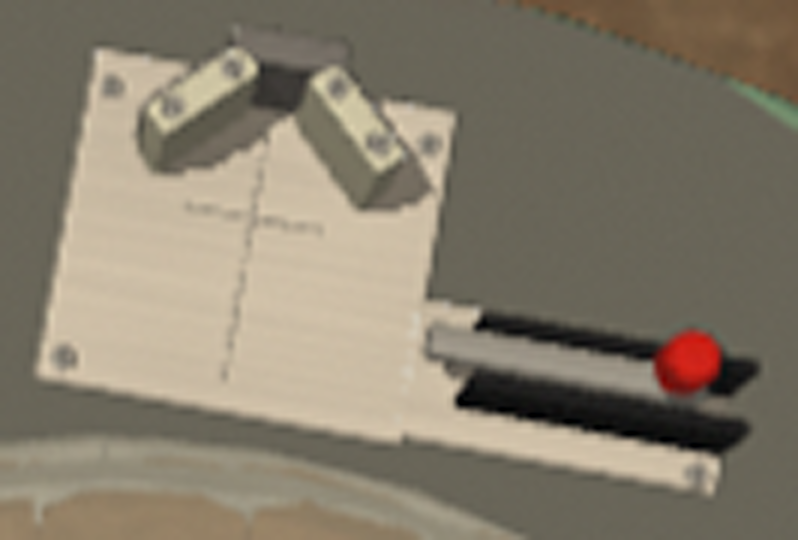

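View pics/zb.png

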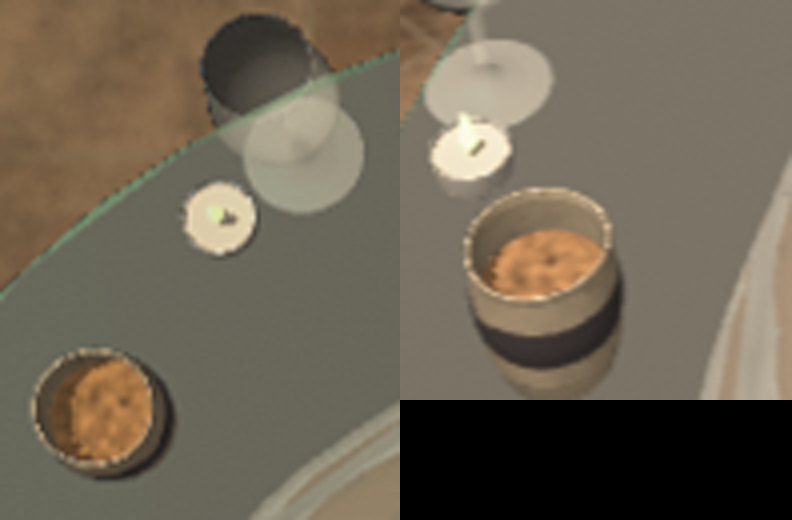

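Zoom: plate corners are at zj (38,376), (97,47), (457,112) and (404,440). The seat cross is at (258,217) and the knob at (691,360). The beaker rim centre is at top (139.1,232.4) and scene (194.6,285.5).

```bash
python3 - <<'E'
from h import *
from scipy.spatial.transform import Rotation
np.set_printoptions(precision=4,suppress=True)
a=cam("top");b=cam("scene")
f=lambda x,y:(277+(x+.5)/6-.5,138+(y+.5)/6-.5)
W=np.array([onz(a,*f(*p),.006)[:2] for p in [(38,376),(97,47),(457,112),(404,440),(258,217)]])
L=np.array([(-.07,.065),(.052,.065),(.052,-.065),(-.07,-.065),(0,0)])
M,_=cv2.estimateAffinePartial2D(L,W); s=np.hypot(M[0,0],M[1,0]);th=np.arctan2(M[1,0],M[0,0])
print("seat",M[:,2],"yaw",np.degrees(th),"scale",s); print((L@M[:,:2].T+M[:,2]-W)*1e3)
R=np.array([[np.cos(th),-np.sin(th)],[np.sin(th),np.cos(th)]])
print("knob img",onz(a,*f(691,360),.085)[:2],"pred",R@[-.041,-.148]+M[:,2])
print("rim",onz(a,139.1,232.4,.08),onz(b,194.6,285.5,.08))
print("tealight",onz(a,115+54.9,130+54.5,.02),"glass base",onz(a,115+75.7,130+39,.0))
for g in [(205,278),(270,252)]: print(g,onz(a,*g,.08)[:2])
print("stopper",onz(a,394,263,.04)[:2])
# seat in scene, check
p=np.r_[M[:,2],.006]; print("seat in scene px",proj(b,p))
o=manip.get_obs();c=cam("wrist"); save(c,"w0.png"); Rw=o["ee_rot"]; print("cam in tool", np.array(Rw).T@(-c["R"].T@c["t"]-o["ee_pos"]))
E
```

```text
seat [ 0.5437 -0.0985] yaw -10.342445081783044 scale 0.9929839890204443
[[ 0.1796 -0.3854]
 [-0.0342 -0.598 ]
 [ 0.5021 -0.1653]
 [-0.3924 -0.2146]
 [-0.2552  1.3633]]
knob img [ 0.4757 -0.2317] pred [ 0.4768 -0.2367]
rim [0.4078 0.2573 0.08  ] [0.407  0.2636 0.08  ]
tealight [0.5169 0.2123 0.02  ] glass base [0.5555 0.1731 0.    ]
(205, 278) [0.3204 0.1288]
(270, 252) [0.3699 0.0054]
stopper [ 0.3524 -0.2414]
seat in scene px (np.float64(274.34583464030294), np.float64(182.2347701310519))
cam in tool [-0.0014 -0.1656  0.0677]
```

```bash
cat >> h.py <<'E'
SEAT=np.array([.544,-.0985]); YAW=np.radians(-10.34)
J=np.array([[np.cos(YAW),-np.sin(YAW)],[np.sin(YAW),np.cos(YAW)]])
def jig(x,y,z): return np.r_[SEAT+J@[x,y],z]
def st(*targets):
    np.set_printoptions(precision=4,suppress=True)
    o=manip.get_obs();R=np.array(o["ee_rot"]);p=np.array(o["ee_pos"])
    q=J.T@(p[:2]-SEAT)*1e3
    print("t",o["time_s"],"p",p,"jig mm",q,"F",o["ft_force"],"w",o["grip_width"],"jawdir",np.degrees(np.arctan2(R[1,0],R[0,0])),"tooly",R[:,1])
    for t in targets: print("to",t,"units",R.T@(np.array(t)-p)/.03); p=np.array(t)
E

```

Call:
{"method": "play_rows", "body": {
  "commands": [
    [0,0,-1,0,-0.71,0],
    [0,0,-1,0,-0.71,0],
    [0,0,-1,0,-0.7,0],
    [0,0,0,0,0,0]
  ],
  "fingers": 1
}}

```text
time_s: 0.63
ee_pos: [0.375, 0.5784, 0.2087]
ee_rot: [[0.179, 0.003, -0.984], [0.984, -0.001, 0.179], [-0.001, -1.0, -0.003]]
ft_force: [1.6, 0.2, 0.0]
grip_width: 0.0849
```

```bash
python3 -c "
from h import *
st([.4075,.40,.205],[.4075,.26,.16])"
```

```text
t 0.6333 p [0.375  0.5784 0.2087] jig mm [-287.7857  635.5764] F [1.6476 0.1774 0.0369] w 0.08489433823319839 jawdir 79.66660755240027 tooly [ 0.0029 -0.0013 -1.    ]
to [0.4075, 0.4, 0.205] units [-5.6559  0.1344 -2.1332]
to [0.4075, 0.26, 0.16] units [-4.5898  1.5062 -0.8325]
```

Call:
{"method": "play_rows", "body": {
  "commands": [
    [-0.94,0,-0.36,0,0,0],
    [-0.94,0,-0.36,0,0,0],
    [-0.94,0,-0.36,0,0,0],
    [-0.94,0,-0.36,0,0,0],
    [-0.94,0,-0.36,0,0,0],
    [-0.94,0.1,-0.35,0,0,0],
    [-0.92,0.2,-0.17,0,0,0],
    [-0.92,0.3,-0.17,0,0,0],
    [-0.92,0.3,-0.17,0,0,0],
    [-0.92,0.3,-0.17,0,0,0]
  ]
}}

```text
time_s: 1.47
ee_pos: [0.4015, 0.2902, 0.1725]
ee_rot: [[0.179, 0.0, -0.984], [0.984, 0.0, 0.179], [0.0, -1.0, -0.0]]
ft_force: [0.7, 1.5, 0.9]
grip_width: 0.0854
```

Call:
{"method": "play_rows", "body": {
  "commands": [
    [-0.92,0.3,-0.1,0,0,0],
    [0,0.1,0,0,0,0],
    [0,0,0,0,0,0],
    [0,0,0,0,0,0]
  ]
}}

```text
time_s: 1.8
ee_pos: [0.3999, 0.2644, 0.161]
ee_rot: [[0.179, 0.0, -0.984], [0.984, 0.001, 0.179], [0.001, -1.0, -0.0]]
ft_force: [-0.2, 0.8, 0.1]
grip_width: 0.0854
```

```bash
python3 -c "
from h import *
st([.4075,.26,.16]);c=cam('wrist');save(c,'w1.png')
print(proj(c,[.4075,.26,.08]),proj(c,[.4078,.2573,.08]))"
```

```text
t 1.8 p [0.3999 0.2644 0.161 ] jig mm [-206.934   331.1503] F [-0.2453  0.7749  0.1084] w 0.08541978584359565 jawdir 79.69894690337478 tooly [ 0.0003  0.0005 -1.    ]
to [0.4075, 0.26, 0.16] units [-0.0993  0.034  -0.2767]
(np.float64(280.44460905266624), np.float64(222.40219198200694)) (np.float64(277.02807969754565), np.float64(223.38176347102984))
```

View pics/w1.png

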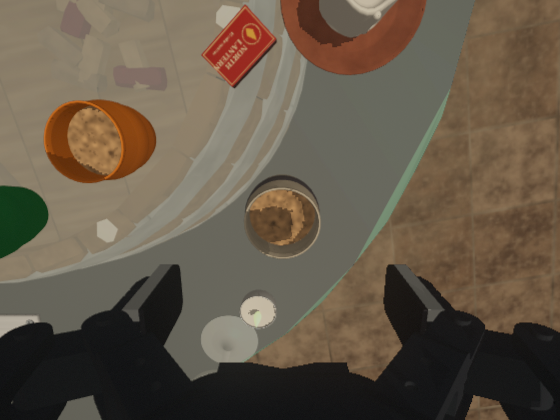

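The wrist view puts the rim centre at (283,222.5), so the beaker is at about (0.4073, 0.262).

```bash
python3 -c "
from h import *
st([.4073,.262,.16],[.4073,.262,.020])"
```

```text
t 1.85 p [0.3999 0.2649 0.1611] jig mm [-206.9708  331.6031] F [-0.4259  1.0819  0.4252] w 0.08567277758342422 jawdir 79.74886317225945 tooly [ 0.0005  0.0006 -1.    ]
to [0.4073, 0.262, 0.16] units [-0.0502  0.0377 -0.2594]
to [0.4073, 0.262, 0.02] units [-0.0033  4.6667  0.0015]
```

Call:
{"method": "play_rows", "body": {
  "commands": [
    [-0.05,0,-0.26,0,0,0],
    [0,0.5,0,0,0,0],
    [0,0.7,0,0,0,0],
    [0,0.7,0,0,0,0],
    [0,0.7,0,0,0,0],
    [0,0.7,0,0,0,0],
    [0,0.7,0,0,0,0],
    [0,0.4,0,0,0,0],
    [0,0.3,0,0,0,0],
    [0,0,0,0,0,0]
  ]
}}

```text
time_s: 2.68
ee_pos: [0.4069, 0.2609, 0.0183]
ee_rot: [[0.178, -0.002, -0.984], [0.984, -0.001, 0.178], [-0.002, -1.0, 0.001]]
ft_force: [1.2, -0.9, -0.5]
grip_width: 0.0854
```

Call:
{"method": "play_rows", "body": {
  "commands": [
    [0,0,0,0,0,0],
    [0,0,0,0,0,0],
    [0,0,0,0,0,0],
    [0,0,0,0,0,0],
    [0,0,0,0,0,0],
    [0,0,0,0,0,0]
  ],
  "fingers": 0.5
}}

```text
time_s: 3.18
ee_pos: [0.4079, 0.2617, 0.021]
ee_rot: [[0.178, 0.002, -0.984], [0.984, 0.002, 0.178], [0.002, -1.0, -0.001]]
ft_force: [-0.7, 0.6, 3.7]
grip_width: 0.0596
```

```bash
python3 -c "
from h import *
st(jig(-.022,0,.11))"
```

```text
t 3.1833 p [0.4079 0.2617 0.021 ] jig mm [-198.5524  329.9535] F [-0.6877  0.5903  3.6722] w 0.05956887434655209 jawdir 79.72775784597157 tooly [ 0.0016  0.0016 -1.    ]
to [ 0.5224 -0.0946  0.11  ] units [-10.9997  -2.9799  -5.8759]
```

Call:
{"method": "play_rows", "body": {
  "commands": [
    [0,0,0,0,0,0],
    [0,0,0,0,0,0],
    [0,0,0,0,0,0]
  ]
}}

```text
time_s: 3.43
ee_pos: [0.4079, 0.2617, 0.021]
ee_rot: [[0.178, 0.002, -0.984], [0.984, 0.002, 0.178], [0.002, -1.0, -0.001]]
ft_force: [-1.5, 0.1, 4.7]
grip_width: 0.0595
```

```bash
python3 -c "
from h import *
st();c=cam('scene');save(c,'s1.png')
cv2.imwrite('pics/s1z.png',cv2.resize(c['frame'][200:350,120:320,::-1],None,fx=4,fy=4))"
```

```text
t 3.4333 p [0.4079 0.2617 0.021 ] jig mm [-198.5521  329.9195] F [-1.5449  0.0846  4.7186] w 0.05947355346610999 jawdir 79.72525387030988 tooly [ 0.0016  0.0016 -1.    ]
```

View pics/s1z.png

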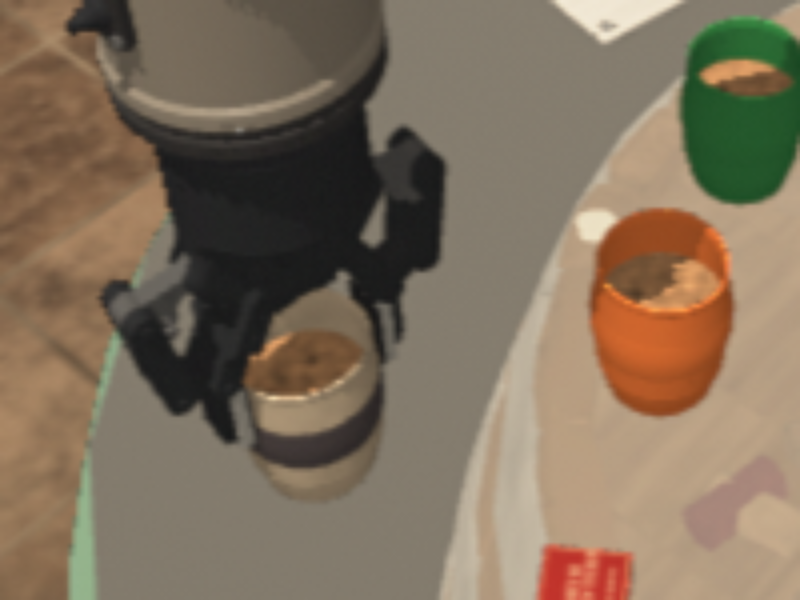

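The fingers straddle the upright beaker at the band. Lift.

Call:
{"method": "play_rows", "body": {
  "commands": [
    [0,-0.1,0,0,0,0],
    [0,-0.2,0,0,0,0],
    [0,-0.3,0,0,0,0],
    [0,-0.4,0,0,0,0],
    [0,-0.5,0,0,0,0],
    [0,-0.5,0,0,0,0],
    [0,-0.5,0,0,0,0],
    [0,-0.3,0,0,0,0],
    [0,-0.2,0,0,0,0],
    [0,0,0,0,0,0]
  ]
}}

```text
time_s: 4.32
ee_pos: [0.4076, 0.2613, 0.111]
ee_rot: [[0.179, 0.001, -0.984], [0.984, 0.001, 0.179], [0.002, -1.0, -0.001]]
ft_force: [0.3, 0.0, -3.9]
grip_width: 0.0596
```

Call:
{"method": "play_rows", "body": {
  "commands": [
    [-0.2,0,-0.04,0,0,0],
    [-0.4,0,-0.08,0,0,0],
    [-0.6,0,-0.11,0,0,0],
    [-0.7,0,-0.13,0,0,0],
    [-0.7,0,-0.13,0,0,0],
    [-0.7,0,-0.13,0,0,0],
    [-0.7,0,-0.13,0,0,0],
    [-0.7,0,-0.13,0,0,0],
    [-0.7,0,-0.14,0,0,0],
    [-0.7,0,-0.2,0,0,0]
  ]
}}

```text
time_s: 5.15
ee_pos: [0.4092, 0.0721, 0.109]
ee_rot: [[0.179, -0.002, -0.984], [0.984, -0.001, 0.179], [-0.001, -1.0, 0.002]]
ft_force: [0.4, -0.1, -3.4]
grip_width: 0.0595
```

Call:
{"method": "play_rows", "body": {
  "commands": [
    [-0.7,0,-0.4,0,0,0],
    [-0.7,0,-0.6,0,0,0],
    [-0.7,0,-0.7,0,0,0],
    [-0.7,0,-0.7,0,0,0],
    [-0.6,0,-0.7,0,0,0],
    [-0.6,0,-0.6,0,0,0],
    [-0.4,0,-0.4,0,0,0],
    [-0.2,0,-0.2,0,0,0],
    [0,0,0,0,0,0],
    [0,0,0,0,0,0]
  ]
}}

```text
time_s: 5.98
ee_pos: [0.5117, -0.0849, 0.109]
ee_rot: [[0.18, -0.002, -0.984], [0.984, -0.0, 0.18], [-0.0, -1.0, 0.002]]
ft_force: [0.4, -1.1, -3.5]
grip_width: 0.0595
```

```bash
python3 -c "
from h import *
st(jig(-.022,0,.11));c=cam('wrist');save(c,'w2.png');a=cam('top');save(a,'t2.png');print(proj(c,jig(0,0,.006)),proj(c,jig(.008,.036,.061)),proj(c,jig(.008,-.036,.061)), proj(c,jig(-.041,-.148,.09)),proj(c,jig(-.07,.065,.006)))"
```

```text
t 5.9833 p [ 0.5117 -0.0849  0.109 ] jig mm [-34.2556   7.6147] F [ 0.4082 -1.07   -3.5154] w 0.05945940619145209 jawdir 79.659287651997 tooly [-0.0017 -0.0001 -1.    ]
to [ 0.5224 -0.0946  0.11  ] units [-0.2538 -0.0337 -0.4085]
(np.float64(275.30855387416983), np.float64(244.3495302351388)) (np.float64(325.5996809806576), np.float64(283.44320783164903)) (np.float64(221.75058512576857), np.float64(283.4963032042608)) (np.float64(13.413497376066232), np.float64(229.56783776843483)) (np.float64(357.12053019612694), np.float64(160.95535095651599))
```

View pics/w2.png

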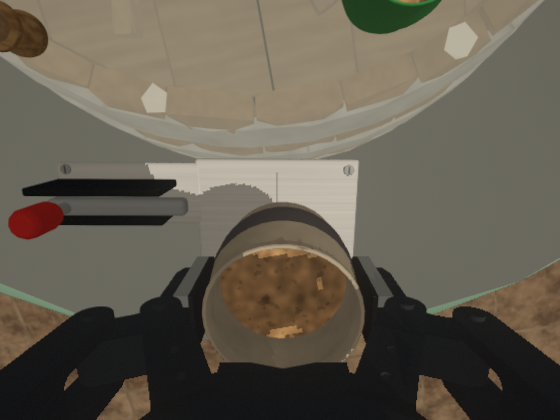

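The wrist view shows the beaker held level. The plate corner at (357,160) matches the prediction, and the centre line is at u=277 against a predicted 275. Lower it in front of the V.

Call:
{"method": "play_rows", "body": {
  "commands": [
    [-0.12,0,-0.2,0,0,0],
    [-0.12,0,-0.2,0,0,0],
    [0,0.2,0,0,0,0],
    [0,0.4,0,0,0,0],
    [0,0.5,0,0,0,0],
    [0,0.5,0,0,0,0],
    [0,0.4,0,0,0,0],
    [0,0.3,0,0,0,0],
    [0,0.15,0,0,0,0],
    [0,0,0,0,0,0]
  ]
}}

```text
time_s: 6.92
ee_pos: [0.5229, -0.0937, 0.0353]
ee_rot: [[0.178, -0.001, -0.984], [0.984, -0.0, 0.178], [-0.0, -1.0, 0.001]]
ft_force: [0.1, 0.5, -4.3]
grip_width: 0.0599
```

Call:
{"method": "play_rows", "body": {
  "commands": [
    [0,0.05,0,0,0,0],
    [0,0.05,0,0,0,0],
    [0,0.05,0,0,0,0],
    [0,0,0,0,0,0],
    [0,0,0,0,0,0]
  ]
}}

```text
time_s: 7.33
ee_pos: [0.5235, -0.0937, 0.032]
ee_rot: [[0.178, 0.0, -0.984], [0.984, 0.0, 0.178], [0.0, -1.0, -0.0]]
ft_force: [-0.5, -0.7, -4.4]
grip_width: 0.0594
```

```bash
python3 -c "
from h import *
st()"
```

```text
t 7.3333 p [ 0.5235 -0.0937  0.032 ] jig mm [-21.0651   1.0801] F [-0.5194 -0.7458 -4.4083] w 0.05944372036518652 jawdir 79.72065623862893 tooly [ 0.0004  0.     -1.    ]
```

Call:
{"method": "play_rows", "body": {
  "commands": [
    [0,0.05,0,0,0,0],
    [0,0.05,0,0,0,0],
    [0,0,0,0,0,0],
    [0,0,0,0,0,0]
  ]
}}

```text
time_s: 7.67
ee_pos: [0.5232, -0.0937, 0.0286]
ee_rot: [[0.178, -0.0, -0.984], [0.984, -0.0, 0.178], [-0.0, -1.0, 0.0]]
ft_force: [-1.2, -0.6, -3.9]
grip_width: 0.0599
```

Call:
{"method": "play_rows", "body": {
  "commands": [
    [0,0.04,0,0,0,0],
    [0,0,0,0,0,0],
    [0,0,0,0,0,0]
  ]
}}

```text
time_s: 7.92
ee_pos: [0.5233, -0.0937, 0.0274]
ee_rot: [[0.178, -0.0, -0.984], [0.984, -0.0, 0.178], [-0.0, -1.0, 0.0]]
ft_force: [0.9, -0.1, -4.1]
grip_width: 0.0595
```

Call:
{"method": "play_rows", "body": {
  "commands": [
    [0,0.04,0,0,0,0],
    [0,0,0,0,0,0],
    [0,0,0,0,0,0]
  ]
}}

```text
time_s: 8.17
ee_pos: [0.5236, -0.0938, 0.027]
ee_rot: [[0.179, 0.001, -0.984], [0.984, 0.0, 0.179], [0.0, -1.0, -0.001]]
ft_force: [-5.2, 0.4, 13.5]
grip_width: 0.0597
```

Call:
{"method": "play_rows", "body": {
  "commands": [
    [0,0.03,0,0,0,0],
    [0,0,0,0,0,0],
    [0,0,0,0,0,0]
  ]
}}

```text
time_s: 8.42
ee_pos: [0.5239, -0.0938, 0.0269]
ee_rot: [[0.179, 0.001, -0.984], [0.984, 0.001, 0.179], [0.001, -1.0, -0.001]]
ft_force: [-11.4, 1.1, 30.7]
grip_width: 0.0597
```

Call:
{"method": "play_rows", "body": {
  "commands": [
    [0,-0.04,0,0,0,0],
    [0,0,0,0,0,0]
  ]
}}

```text
time_s: 8.58
ee_pos: [0.5237, -0.0937, 0.027]
ee_rot: [[0.179, 0.001, -0.984], [0.984, 0.0, 0.179], [0.0, -1.0, -0.001]]
ft_force: [1.9, -0.8, 4.5]
grip_width: 0.0597
```

Call:
{"method": "play_rows", "body": {
  "commands": [
    [0,0,0,0,0,0],
    [0,0,0,0,0,0],
    [0,0,0,0,0,0],
    [0,0,0,0,0,0],
    [0,0,0,0,0,0]
  ],
  "fingers": 0.93
}}

```text
time_s: 9.0
ee_pos: [0.5233, -0.0937, 0.0265]
ee_rot: [[0.179, -0.0, -0.984], [0.984, -0.0, 0.179], [-0.0, -1.0, 0.0]]
ft_force: [0.1, -0.3, -0.0]
grip_width: 0.0794
```

Call:
{"method": "play_rows", "body": {
  "commands": [
    [0,-0.2,0,0,0,0],
    [0,-0.5,0,0,0,0],
    [0,-0.7,0,0,0,0],
    [0,-0.8,0,0,0,0],
    [0,-0.8,0,0,0,0],
    [0,-0.5,0,0,0,0],
    [0,0,0.7,0,0,0],
    [0,0,0.8,0,0,0],
    [0,0,0.8,0,0,0],
    [0,0,0,0,0,0]
  ]
}}

```text
time_s: 9.83
ee_pos: [0.4514, -0.081, 0.1317]
ee_rot: [[0.179, -0.002, -0.984], [0.984, 0.001, 0.179], [0.001, -1.0, 0.002]]
ft_force: [1.2, -0.9, 0.3]
grip_width: 0.0793
```

```bash
python3 -c "
from h import *
st(jig(-.022-.0315-.05,0,.125));c=cam('wrist');save(c,'w3.png')
a=cam('top');b=cam('scene');save(a,'t3.png');save(b,'s3.png')
S=lambda c,x,y,w,h,f:cv2.resize(c['frame'][y:y+h,x:x+w,::-1],None,fx=f,fy=f,interpolation=2)
cv2.imwrite('pics/m3.png',np.hstack([S(a,280,130,100,140,4),S(b,230,130,100,140,4)]))
print(proj(a,jig(-.022,0,.086)),proj(b,jig(-.022,0,.086)))
"
```

```text
t 9.8333 p [ 0.4514 -0.081   0.1317] jig mm [-94.2173   0.5883] F [ 1.1744 -0.8629  0.2615] w 0.07934275487925532 jawdir 79.69002959397397 tooly [-0.0021  0.001  -1.    ]
to [ 0.4422 -0.0799  0.125 ] units [-0.0196  0.2235  0.3089]
(np.float64(321.0224769844898), np.float64(174.10280773831096)) (np.float64(280.7132144327397), np.float64(158.3811929439055))
```

View pics/m3.png

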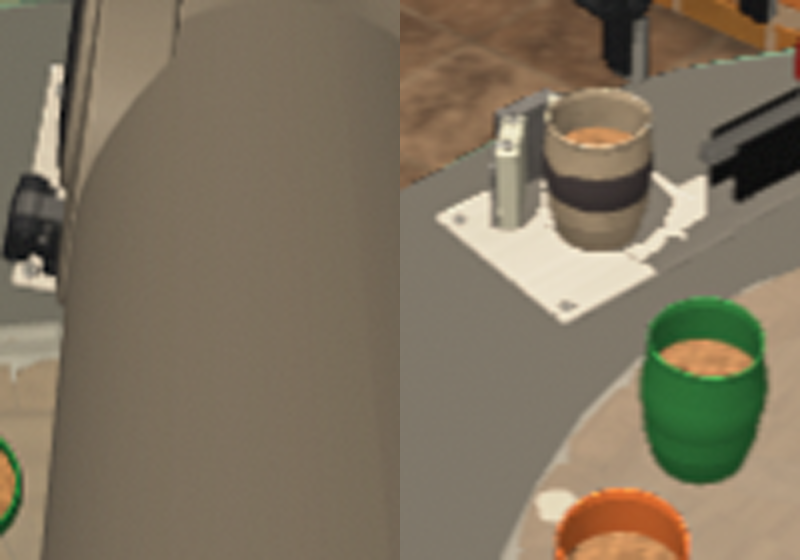

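The beaker stands upright on the plate, with its rim in the scene at about (279,159) against a predicted (281,158). Next I close the fingers and lower behind it to push.

Call:
{"method": "play_rows", "body": {
  "commands": [
    [0,0.2,0,0,0,0],
    [0,0.3,0,0,0,0],
    [0,0.4,0,0,0,0],
    [0,0.5,0,0,0,0],
    [0,0.5,0,0,0,0],
    [0,0.5,0,0,0,0],
    [0,0.4,0,0,0,0],
    [0,0.25,0,0,0,0],
    [0,0.1,0,0,0,0],
    [0,0,0,0,0,0]
  ],
  "fingers": 0
}}

```text
time_s: 10.82
ee_pos: [0.4551, -0.0816, 0.0362]
ee_rot: [[0.179, -0.002, -0.984], [0.984, -0.0, 0.179], [-0.001, -1.0, 0.002]]
ft_force: [0.1, -0.4, 0.3]
grip_width: 0.0002
```

Call:
{"method": "play_rows", "body": {
  "commands": [
    [0,0,-0.3,0,0,0],
    [0,0,-0.2,0,0,0],
    [0,0,0,0,0,0],
    [0,0,0,0,0,0]
  ]
}}

```text
time_s: 11.15
ee_pos: [0.471, -0.0842, 0.0375]
ee_rot: [[0.179, 0.001, -0.984], [0.984, -0.0, 0.179], [0.0, -1.0, -0.001]]
ft_force: [-1.0, 0.0, -0.8]
grip_width: 0.0001
```

```bash
python3 -c "
from h import *
st()"
```

```text
t 11.15 p [ 0.471  -0.0842  0.0375] jig mm [-74.3584   1.0014] F [-0.9539  0.0027 -0.7697] w 0.00010925676230986749 jawdir 79.71459847832833 tooly [ 0.001  -0.0001 -1.    ]
```

Call:
{"method": "play_rows", "body": {
  "commands": [
    [0,0,-0.08,0,0,0],
    [0,0,-0.08,0,0,0],
    [0,0,-0.08,0,0,0],
    [0,0,-0.08,0,0,0],
    [0,0,-0.06,0,0,0],
    [0,0,-0.05,0,0,0],
    [0,0,-0.05,0,0,0],
    [0,0,-0.05,0,0,0],
    [0,0,-0.05,0,0,0],
    [0,0,-0.05,0,0,0]
  ]
}}

```text
time_s: 11.98
ee_pos: [0.4885, -0.0874, 0.037]
ee_rot: [[0.179, -0.001, -0.984], [0.984, 0.0, 0.179], [-0.0, -1.0, 0.001]]
ft_force: [-2.8, 0.5, 1.9]
grip_width: -0.0002
```

Call:
{"method": "play_rows", "body": {
  "commands": [
    [0,0,-0.04,0,0,0],
    [0,0,-0.04,0,0,0],
    [0,0,-0.04,0,0,0],
    [0,0,-0.04,0,0,0],
    [0,0,-0.04,0,0,0]
  ]
}}

```text
time_s: 12.4
ee_pos: [0.4948, -0.0885, 0.0371]
ee_rot: [[0.179, -0.0, -0.984], [0.984, -0.0, 0.179], [-0.0, -1.0, 0.0]]
ft_force: [-2.6, 0.5, 0.1]
grip_width: 0.0001
```

```bash
python3 -c "
from h import *
st()"
```

```text
t 12.4 p [ 0.4948 -0.0885  0.0371] jig mm [-50.2277   0.9617] F [-2.5727  0.4775  0.0923] w 6.436317854083649e-05 jawdir 79.71525281974839 tooly [-0.0001 -0.     -1.    ]
```

Call:
{"method": "play_rows", "body": {
  "commands": [
    [0,0,-0.03,0,0,0],
    [0,0,-0.03,0,0,0],
    [0,0,-0.03,0,0,0],
    [0,0,-0.03,0,0,0]
  ]
}}

```text
time_s: 12.73
ee_pos: [0.4983, -0.0892, 0.0371]
ee_rot: [[0.178, -0.0, -0.984], [0.984, -0.0, 0.178], [-0.0, -1.0, 0.0]]
ft_force: [-1.7, 0.0, 1.0]
grip_width: 0.0001
```

Call:
{"method": "play_rows", "body": {
  "commands": [
    [0,0,-0.02,0,0,0],
    [0,0,-0.02,0,0,0],
    [0,0,0,0,0,0]
  ]
}}

```text
time_s: 12.98
ee_pos: [0.4996, -0.0894, 0.0371]
ee_rot: [[0.178, 0.0, -0.984], [0.984, -0.0, 0.178], [-0.0, -1.0, -0.0]]
ft_force: [-2.4, 0.2, 1.4]
grip_width: 0.0002
```

```bash
python3 -c "
from h import *
st();b=cam('scene');save(b,'s4.png');print(proj(b,jig(0,0,.086)))"
```

```text
t 12.9833 p [ 0.4996 -0.0894  0.0371] jig mm [-45.331    1.0162] F [-2.4341  0.2283  1.3685] w 0.00021479507979417782 jawdir 79.72083256011923 tooly [ 0.0001 -0.0001 -1.    ]
(np.float64(274.38508151820514), np.float64(154.02434143042328))
```

Now smaller steps of about 0.45 mm, checking force as I go.

Call:
{"method": "play_rows", "body": {
  "commands": [
    [0,0,-0.015,0,0,0],
    [0,0,-0.015,0,0,0],
    [0,0,0,0,0,0]
  ]
}}

```text
time_s: 13.28
ee_pos: [0.5004, -0.0895, 0.0371]
ee_rot: [[0.178, -0.0, -0.984], [0.984, -0.0, 0.178], [-0.0, -1.0, 0.0]]
ft_force: [-1.4, 0.9, 0.5]
grip_width: 0.0001
```

Call:
{"method": "play_rows", "body": {
  "commands": [
    [0,0,-0.015,0,0,0],
    [0,0,-0.015,0,0,0],
    [0,0,0,0,0,0]
  ]
}}

```text
time_s: 13.53
ee_pos: [0.5013, -0.0897, 0.0371]
ee_rot: [[0.179, 0.0, -0.984], [0.984, -0.0, 0.179], [-0.0, -1.0, -0.0]]
ft_force: [-1.6, 0.6, 1.9]
grip_width: -0.0002
```

Call:
{"method": "play_rows", "body": {
  "commands": [
    [0,0,-0.015,0,0,0],
    [0,0,0,0,0,0]
  ]
}}

```text
time_s: 13.7
ee_pos: [0.5017, -0.0898, 0.0371]
ee_rot: [[0.179, 0.0, -0.984], [0.984, -0.0, 0.179], [-0.0, -1.0, -0.0]]
ft_force: [-2.0, 0.4, 1.1]
grip_width: -0.0004
```

Call:
{"method": "play_rows", "body": {
  "commands": [
    [0,0,-0.015,0,0,0],
    [0,0,0,0,0,0]
  ]
}}

```text
time_s: 13.87
ee_pos: [0.5022, -0.0898, 0.0371]
ee_rot: [[0.178, 0.0, -0.984], [0.984, -0.0, 0.178], [-0.0, -1.0, -0.0]]
ft_force: [-2.5, 1.5, 1.3]
grip_width: 0.0
```

Call:
{"method": "play_rows", "body": {
  "commands": [
    [0,0,-0.013,0,0,0],
    [0,0,0,0,0,0]
  ]
}}

```text
time_s: 14.03
ee_pos: [0.5025, -0.0899, 0.0371]
ee_rot: [[0.179, -0.0, -0.984], [0.984, -0.0, 0.179], [-0.0, -1.0, 0.0]]
ft_force: [-1.3, 0.5, 1.1]
grip_width: -0.0
```

Call:
{"method": "play_rows", "body": {
  "commands": [
    [0,0,-0.01,0,0,0],
    [0,0,0,0,0,0]
  ]
}}

```text
time_s: 14.2
ee_pos: [0.5028, -0.09, 0.0371]
ee_rot: [[0.178, -0.0, -0.984], [0.984, -0.0, 0.178], [-0.0, -1.0, 0.0]]
ft_force: [-1.0, 0.7, 1.0]
grip_width: -0.0003
```

Call:
{"method": "play_rows", "body": {
  "commands": [
    [0,0,-0.015,0,0,0],
    [0,0,0,0,0,0]
  ]
}}

```text
time_s: 14.37
ee_pos: [0.5031, -0.09, 0.0371]
ee_rot: [[0.178, -0.0, -0.984], [0.984, 0.0, 0.178], [-0.0, -1.0, 0.0]]
ft_force: [-4.1, 0.6, 1.0]
grip_width: 0.0001
```

Call:
{"method": "play_rows", "body": {
  "commands": [
    [0,0,-0.015,0,0,0],
    [0,0,0,0,0,0]
  ]
}}

```text
time_s: 14.53
ee_pos: [0.5035, -0.0901, 0.0371]
ee_rot: [[0.178, -0.0, -0.984], [0.984, 0.0, 0.178], [-0.0, -1.0, 0.0]]
ft_force: [-3.4, 1.2, 1.2]
grip_width: -0.0002
```

Call:
{"method": "play_rows", "body": {
  "commands": [
    [0,0,-0.015,0,0,0],
    [0,0,0,0,0,0]
  ]
}}

```text
time_s: 14.7
ee_pos: [0.5037, -0.09, 0.037]
ee_rot: [[0.178, -0.001, -0.984], [0.984, 0.0, 0.178], [0.0, -1.0, 0.001]]
ft_force: [-5.6, 1.1, 2.2]
grip_width: 0.0
```

Call:
{"method": "play_rows", "body": {
  "commands": [
    [0,0,-0.007,0,0,0],
    [0,0,0,0,0,0],
    [0,0,0,0,0,0]
  ]
}}

```text
time_s: 14.95
ee_pos: [0.5037, -0.0901, 0.037]
ee_rot: [[0.178, -0.001, -0.984], [0.984, 0.0, 0.178], [0.0, -1.0, 0.001]]
ft_force: [-5.1, 2.3, 4.3]
grip_width: 0.0001
```

```bash
python3 -c "
from h import *
st();b=cam('scene');save(b,'s5.png');st();print(proj(b,jig(0,0,.086)))
S=lambda c,x,y,w,h,f:cv2.resize(c['frame'][y:y+h,x:x+w,::-1],None,fx=f,fy=f,interpolation=2)
cv2.imwrite('pics/m5.png',S(b,235,130,100,80,8))"
```

```text
t 14.95 p [ 0.5037 -0.0901  0.037 ] jig mm [-41.129    1.0523] F [-5.0871  2.2521  4.3414] w 0.00012854249403086 jawdir 79.72448476390227 tooly [-0.0011  0.0002 -1.    ]
t 15.0 p [ 0.5037 -0.0901  0.037 ] jig mm [-41.122    1.0293] F [-6.1519  1.4499  2.5416] w 0.00011608049498291808 jawdir 79.71769839766027 tooly [-0.0011  0.0002 -1.    ]
(np.float64(274.38508151820514), np.float64(154.02434143042328))
```

View pics/m5.png

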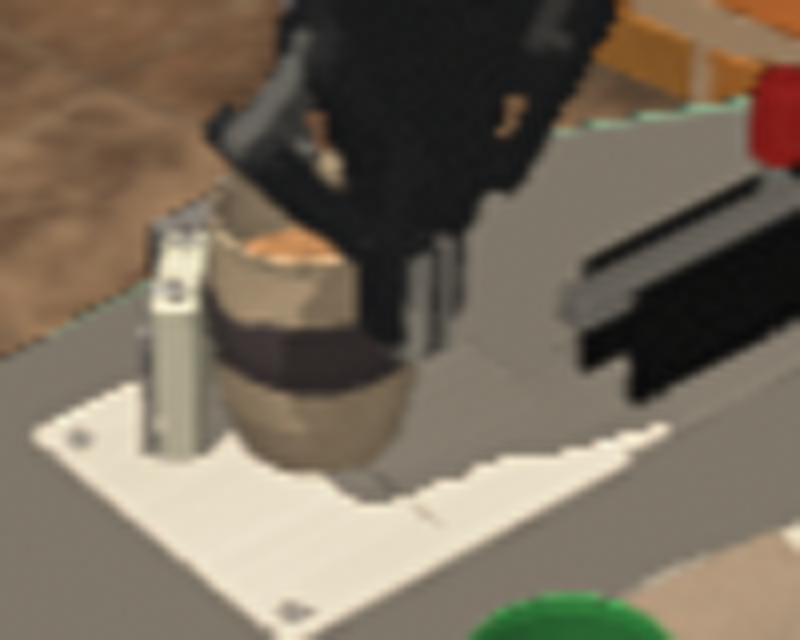

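The beaker looks home: rim centre is at u≈273 against a predicted 274, and the tool has stalled at about 6 N. One tiny step will confirm it is stiff.

Call:
{"method": "play_rows", "body": {
  "commands": [
    [0,0,-0.006,0,0,0],
    [0,0,0,0,0,0],
    [0,0,0,0,0,0],
    [0,0,0,0,0,0]
  ]
}}

```text
time_s: 15.33
ee_pos: [0.5038, -0.0901, 0.037]
ee_rot: [[0.178, -0.001, -0.984], [0.984, 0.0, 0.178], [0.0, -1.0, 0.001]]
ft_force: [-6.3, 2.0, 2.3]
grip_width: -0.0
```

```bash
python3 -c "
from h import *
st()"
```

```text
t 15.3333 p [ 0.5038 -0.0901  0.037 ] jig mm [-41.0581   1.0573] F [-6.2888  1.9855  2.25  ] w -3.040159762237079e-05 jawdir 79.72134039445481 tooly [-0.0013  0.0003 -1.    ]
```

Call:
{"method": "play_rows", "body": {
  "commands": [
    [0,0,-0.007,0,0,0],
    [0,0,0,0,0,0],
    [0,0,0,0,0,0],
    [0,0,0,0,0,0]
  ]
}}

```text
time_s: 15.67
ee_pos: [0.5039, -0.0901, 0.0369]
ee_rot: [[0.178, -0.001, -0.984], [0.984, 0.0, 0.178], [0.0, -1.0, 0.001]]
ft_force: [-6.7, 2.5, 3.2]
grip_width: 0.0
```

```bash
python3 -c "
from h import *
st()"
```

```text
t 15.6667 p [ 0.5039 -0.0901  0.0369] jig mm [-40.9417   1.0787] F [-6.6791  2.5121  3.1505] w 1.3171015912661684e-05 jawdir 79.72439893997746 tooly [-0.0014  0.0003 -1.    ]
```

Call:
{"method": "play_rows", "body": {
  "commands": [
    [0,0,-0.007,0,0,0],
    [0,0,0,0,0,0],
    [0,0,0,0,0,0],
    [0,0,0,0,0,0]
  ]
}}

```text
time_s: 16.0
ee_pos: [0.504, -0.09, 0.0369]
ee_rot: [[0.178, -0.002, -0.984], [0.984, 0.0, 0.178], [0.0, -1.0, 0.002]]
ft_force: [-6.4, 2.9, 2.9]
grip_width: 0.0
```

```bash
python3 -c "
from h import *
st()"
```

```text
t 16.0 p [ 0.504  -0.09    0.0369] jig mm [-40.8493   1.1541] F [-6.417   2.9356  2.8894] w 2.2519319380508936e-05 jawdir 79.72621916284574 tooly [-0.0016  0.0004 -1.    ]
```

The force has plateaued near 6.5 N and the lateral force is growing, so the beaker may be bearing on the right face only. I'll ease the tool left to let it centre.

Call:
{"method": "play_rows", "body": {
  "commands": [
    [0.015,0,0,0,0,0],
    [0.015,0,0,0,0,0],
    [0,0,0,0,0,0],
    [0,0,0,0,0,0]
  ]
}}

```text
time_s: 16.33
ee_pos: [0.5043, -0.0895, 0.0369]
ee_rot: [[0.179, -0.001, -0.984], [0.984, 0.0, 0.179], [-0.0, -1.0, 0.001]]
ft_force: [-5.5, 0.8, 2.1]
grip_width: -0.0001
```

```bash
python3 -c "
from h import *
st();o=manip.get_obs();print(J.T@np.array(o['ft_force'][:2]),o['wrist_torque'])"
```

```text
t 16.3333 p [ 0.5043 -0.0895  0.0369] jig mm [-40.6761   1.7107] F [-5.5188  0.798   2.0534] w -9.312950657467623e-05 jawdir 79.71248725492995 tooly [-0.0014  0.     -1.    ]
[-5.5724 -0.2055] [ 0.1866  1.2935 -0.0335]
```

Call:
{"method": "play_rows", "body": {
  "commands": [
    [0.01,0,-0.01,0,0,0],
    [0.01,0,0,0,0,0],
    [0,0,0,0,0,0],
    [0,0,0,0,0,0]
  ]
}}

```text
time_s: 16.67
ee_pos: [0.5044, -0.0891, 0.0368]
ee_rot: [[0.179, -0.002, -0.984], [0.984, -0.0, 0.179], [-0.0, -1.0, 0.002]]
ft_force: [-7.9, -0.2, 0.7]
grip_width: -0.0004
```

```bash
python3 -c "
from h import *
st();o=manip.get_obs();print(J.T@np.array(o['ft_force'][:2]))"
```

```text
t 16.6667 p [ 0.5044 -0.0891  0.0368] jig mm [-40.6238   2.125 ] F [-7.9002 -0.2431  0.6943] w -0.0003930699157796967 jawdir 79.70017412393906 tooly [-0.0019 -0.0001 -1.    ]
[-7.7283 -1.6572]
```

Call:
{"method": "play_rows", "body": {
  "commands": [
    [-0.015,0,0,0,0,0],
    [0,0,0,0,0,0],
    [0,0,0,0,0,0],
    [0,0,0,0,0,0]
  ]
}}

```text
time_s: 17.0
ee_pos: [0.5044, -0.0893, 0.0368]
ee_rot: [[0.179, -0.002, -0.984], [0.984, 0.0, 0.179], [-0.0, -1.0, 0.002]]
ft_force: [-7.7, 1.4, 1.2]
grip_width: -0.0
```

```bash
python3 -c "
from h import *
st();o=manip.get_obs();print(J.T@np.array(o['ft_force'][:2]))
b=cam('scene');save(b,'s6.png')"
```

```text
t 17.0 p [ 0.5044 -0.0893  0.0368] jig mm [-40.6618   1.9677] F [-7.6587  1.4082  1.1519] w -4.7550143298274055e-05 jawdir 79.71438444775461 tooly [-0.0019  0.0002 -1.    ]
[-7.7871  0.0107]
```

Lateral force is now about 0 with 7.8 N of push, so both faces are carrying it. Retreat straight back and up.

Call:
{"method": "play_rows", "body": {
  "commands": [
    [0,0,0.03,0,0,0],
    [0,0,0.1,0,0,0],
    [0,0,0.3,0,0,0],
    [0,0,0.6,0,0,0],
    [0,0,0.6,0,0,0],
    [0,-0.6,0.3,0,0,0],
    [0,-0.9,0,0,0,0],
    [0,-0.9,0,0,0,0],
    [0,-0.9,0,0,0,0],
    [0,-0.6,0,0,0,0]
  ]
}}

```text
time_s: 17.88
ee_pos: [0.4487, -0.0792, 0.1565]
ee_rot: [[0.179, 0.003, -0.984], [0.984, 0.0, 0.179], [0.001, -1.0, -0.003]]
ft_force: [0.7, -0.7, 1.2]
grip_width: 0.0
```

```bash
python3 -c "
from h import *
st(jig(-.041,-.192,.155),jig(-.041,-.192,.067));c=cam('wrist');b=cam('scene');save(c,'w7.png');save(b,'s7.png')
print('bottle',onz(b,408,152,0)[:2],'box corner',onz(b,417,180,0)[:2])
S=lambda c,x,y,w,h,f:cv2.resize(c['frame'][y:y+h,x:x+w,::-1],None,fx=f,fy=f,interpolation=2)
cv2.imwrite('pics/m7.png',np.hstack([S(b,240,130,90,80,5),cv2.resize(c['frame'][:,:,::-1],(450,400))[:,100:]]))
print(proj(b,jig(0,0,.086)),proj(c,jig(0,0,.086)),proj(c,jig(-.041,-.148,.09)),proj(c,jig(-.041,-.066,.048)))
"
```

```text
t 17.8833 p [ 0.4487 -0.0792  0.1565] jig mm [-97.2581   1.9206] F [ 0.6966 -0.7063  1.1818] w 1.4991630987544439e-05 jawdir 79.69903790191393 tooly [ 0.0028  0.0003 -1.    ]
to [ 0.4692 -0.28    0.155 ] units [-6.4653  0.0494 -1.8707]
to [ 0.4692 -0.28    0.067 ] units [-0.0022  2.9333  0.0078]
bottle [ 0.3644 -0.4298] box corner [ 0.2922 -0.3338]
(np.float64(274.38508151820514), np.float64(154.02434143042328)) (np.float64(281.8707249983319), np.float64(332.0905174869268)) (np.float64(86.30337752776049), np.float64(288.377498596445)) (np.float64(206.60040560777605), np.float64(265.0634689797291))
```

View pics/m7.png

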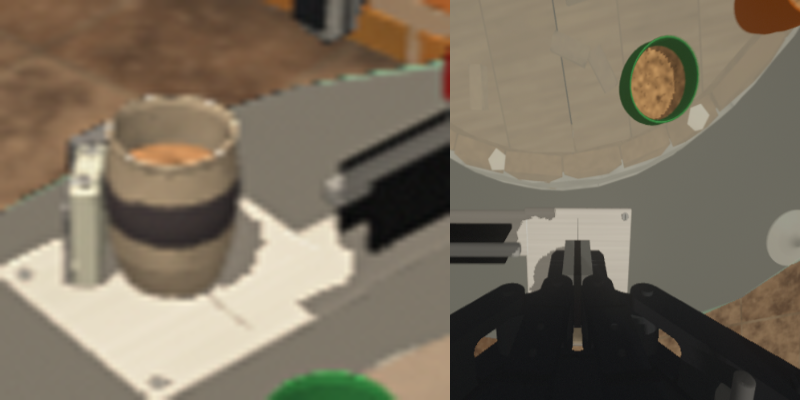

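The beaker stands upright in the V and clear of the fingers, and the bar is still open. Next is the outside of the knob.

Call:
{"method": "play_rows", "body": {
  "commands": [
    [-0.4,0,-0.1,0,0,0],
    [-0.8,0,-0.2,0,0,0],
    [-0.8,0,-0.25,0,0,0],
    [-0.8,0,-0.25,0,0,0],
    [-0.8,0,-0.25,0,0,0],
    [-0.8,0,-0.25,0,0,0],
    [-0.8,0,-0.25,0,0,0],
    [-0.8,0,-0.22,0,0,0],
    [-0.47,0,-0.1,0,0,0],
    [0,0,0,0,0,0]
  ]
}}

```text
time_s: 18.82
ee_pos: [0.468, -0.2832, 0.1535]
ee_rot: [[0.182, -0.0, -0.983], [0.983, -0.002, 0.182], [-0.002, -1.0, 0.0]]
ft_force: [-0.4, 0.0, -0.1]
grip_width: -0.0
```

```bash
python3 -c "
from h import *
st(jig(-.041,-.192,.067));a=cam('top');b=cam('scene');c=cam('wrist');save(b,'s8.png')
m=cv2.inRange(cv2.cvtColor(b['frame'],cv2.COLOR_RGB2HSV),(0,150,90),(6,255,255))|cv2.inRange(cv2.cvtColor(b['frame'],cv2.COLOR_RGB2HSV),(174,150,90),(180,255,255))
n,l,s,ce=cv2.connectedComponentsWithStats(m)
for i in range(1,n):
  if s[i][4]>8: print(s[i],ce[i])
print('pred',proj(b,jig(-.041,-.148,.076)))
cv2.imwrite('pics/m8.png',np.hstack([cv2.resize(b['frame'][110:210,250:350,::-1],(400,400)),cv2.resize(c['frame'][:,:,::-1],(400,400))]))
"
```

```text
t 18.8167 p [ 0.468  -0.2832  0.1535] jig mm [ -41.6074 -195.2972] F [-0.4424  0.0386 -0.0542] w -3.461066216572085e-05 jawdir 79.51419124138265 tooly [-0.0004 -0.0015 -1.    ]
to [ 0.4692 -0.28    0.067 ] units [ 0.1145  2.8826 -0.0203]
[516   3  15  12  94] [523.1383   8.    ]
[103  21  10   8  52] [107.1731  24.1154]
[257  25   9   6  31] [261.871   27.1935]
[125  28  11   8  52] [129.8462  31.3654]
[112  32  11   7  47] [116.617   34.5106]
[103  36  12  14  95] [108.2316  42.3684]
[132  38  11   8  44] [135.8409  41.1364]
[84 40 11  9 51] [88.4706 43.4314]
[97 50 10  8 53] [100.717   53.0377]
[378  65  11  10  57] [383.1579  68.8947]
[436  82  12  11  63] [442.0794  86.7778]
[485  98  12  11  62] [491.0806 101.5968]
[329 138   8  13  85] [332.1529 143.9059]
[ 69 141   9   8  42] [ 72.7381 143.8571]
[ 16 151  10   9  56] [ 20.4107 154.6786]
[ 12 164  11   9  57] [ 16.193  167.3333]
[252 336  26  33 609] [264.6782 352.6174]
pred (np.float64(333.4890979676234), np.float64(142.750885738136))
```

View pics/m8.png

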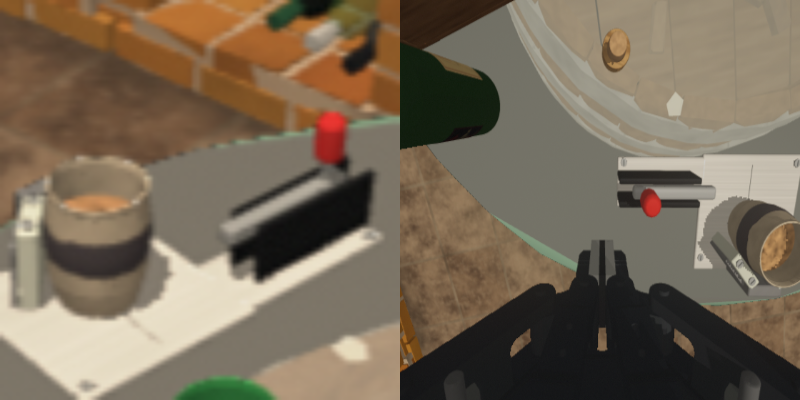

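Knob measured at (332,144) in the scene against a predicted (333,143), so alignment is good. Descend and push.

Call:
{"method": "play_rows", "body": {
  "commands": [
    [0,0.3,0,0,0,0],
    [0,0.5,0,0,0,0],
    [0,0.6,0,0,0,0],
    [0,0.6,0,0,0,0],
    [0,0.5,0,0,0,0],
    [0,0.3,0,0,0,0],
    [0,0.05,0,0,0,0],
    [0,0,0,0,0,0]
  ]
}}

```text
time_s: 19.63
ee_pos: [0.4687, -0.2795, 0.0682]
ee_rot: [[0.178, -0.001, -0.984], [0.984, 0.0, 0.178], [0.0, -1.0, 0.001]]
ft_force: [-1.1, 0.4, 0.1]
grip_width: 0.0001
```

Call:
{"method": "play_rows", "body": {
  "commands": [
    [0.2,0,0,0,0,0],
    [0.2,0,0,0,0,0],
    [0.15,0,0,0,0,0],
    [0.1,0,0,0,0,0],
    [0.1,0,0,0,0,0],
    [0.1,0,0,0,0,0],
    [0.1,0,0,0,0,0],
    [0.1,0,0,0,0,0],
    [0,0,0,0,0,0]
  ]
}}

```text
time_s: 20.38
ee_pos: [0.4747, -0.2484, 0.0686]
ee_rot: [[0.178, -0.0, -0.984], [0.984, 0.0, 0.178], [0.0, -1.0, 0.0]]
ft_force: [0.8, -0.3, -0.3]
grip_width: 0.0
```

```bash
cat > k.py <<'E'
from h import *
st();o=manip.get_obs();print("Fjig",J.T@np.array(o["ft_force"][:2]))
b=cam('scene');H=cv2.cvtColor(b['frame'],cv2.COLOR_RGB2HSV)
m=cv2.inRange(H,(0,150,90),(6,255,255))|cv2.inRange(H,(174,150,90),(180,255,255));m[:125]=0;m[200:]=0;m[:,:250]=0;m[:,400:]=0
v,u=np.nonzero(m);print("knob px",u.mean() if len(u) else 0,v.mean() if len(v) else 0,len(u))
for y in(-148,-140,-130,-120,-110,-100,-90,-80,-70,-68): print(y,np.round(proj(b,jig(-.041,y/1e3,.076)),1),end=' ')
E
python3 k.py
```

```text
t 20.3833 p [ 0.4747 -0.2484  0.0686] jig mm [ -41.2452 -159.8879] F [ 0.7848 -0.3432 -0.3008] w 5.816373676700554e-06 jawdir 79.74905357885865 tooly [-0.0001  0.0002 -1.    ]
Fjig [ 0.8336 -0.1967]
knob px 332.1566265060241 143.89156626506025 83
-148 [333.5 142.8] -140 [331.1 143.9] -130 [328.1 145.4] -120 [325.1 146.9] -110 [322.  148.4] -100 [318.9 149.9] -90 [315.8 151.4] -80 [312.6 153. ] -70 [309.4 154.6] -68 [308.8 154.9]
```

Call:
{"method": "play_rows", "body": {
  "commands": [
    [0.1,0,0,0,0,0],
    [0.1,0,0,0,0,0],
    [0.1,0,0,0,0,0],
    [0.1,0,0,0,0,0],
    [0.1,0,0,0,0,0],
    [0,0,0,0,0,0]
  ]
}}

```text
time_s: 20.93
ee_pos: [0.4774, -0.2335, 0.0686]
ee_rot: [[0.178, -0.0, -0.984], [0.984, 0.0, 0.178], [0.0, -1.0, 0.0]]
ft_force: [0.3, -0.2, -0.1]
grip_width: -0.0002
```

```bash
python3 k.py
```

```text
t 20.9333 p [ 0.4774 -0.2335  0.0686] jig mm [ -41.2397 -144.7996] F [ 0.2543 -0.202  -0.1121] w -0.00016577780905622673 jawdir 79.75842691817667 tooly [-0.0001  0.0002 -1.    ]
Fjig [ 0.2864 -0.1531]
knob px 331.9718309859155 144.8450704225352 71
-148 [333.5 142.8] -140 [331.1 143.9] -130 [328.1 145.4] -120 [325.1 146.9] -110 [322.  148.4] -100 [318.9 149.9] -90 [315.8 151.4] -80 [312.6 153. ] -70 [309.4 154.6] -68 [308.8 154.9]
```

```bash
cat > kw.py <<'E'
from h import *
c=cam('wrist');save(c,'wk.png');H=cv2.cvtColor(c['frame'],cv2.COLOR_RGB2HSV)
m=cv2.inRange(H,(0,150,70),(6,255,255))|cv2.inRange(H,(174,150,70),(180,255,255))
n,l,s,ce=cv2.connectedComponentsWithStats(m)
for i in range(1,n):
  if s[i][4]>60: print(s[i],ce[i],[np.round(J.T@(onz(c,*ce[i],z)[:2]-SEAT)*1e3,1) for z in(.062,.076,.09)])
print("tcp px",proj(c,manip.get_obs()["ee_pos"]),"fx",c["fx"]); 
for y in(-148,-143,-133,-125): print(y,proj(c,jig(-.041,y/1e3,.076)))
E
python3 kw.py
```

```text
[270 233  38  30 608] [289.84210526 245.62664474] [array([ -42.8, -142.6]), array([ -48.2, -142.9]), array([ -53.6, -143.2])]
tcp px (np.float64(284.62995166444233), np.float64(252.98570664395615)) fx 339.28140781804467
-148 (np.float64(279.57355090305805), np.float64(259.0998251396916))
-143 (np.float64(289.51042876261283), np.float64(259.10743212434875))
-133 (np.float64(309.3840080315286), np.float64(259.122645958585))
-125 (np.float64(325.2827020567812), np.float64(259.1348168963009))
```

```bash
python3 -c "
from h import *
c=cam('wrist');b=cam('scene')
cv2.imwrite('pics/m9.png',np.hstack([cv2.resize(c['frame'][160:360,180:380,::-1],(400,400),interpolation=2),cv2.resize(b['frame'][110:190,270:350,::-1],(400,400),interpolation=2)]))"
```

```text
(no output)
```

View pics/m9.png

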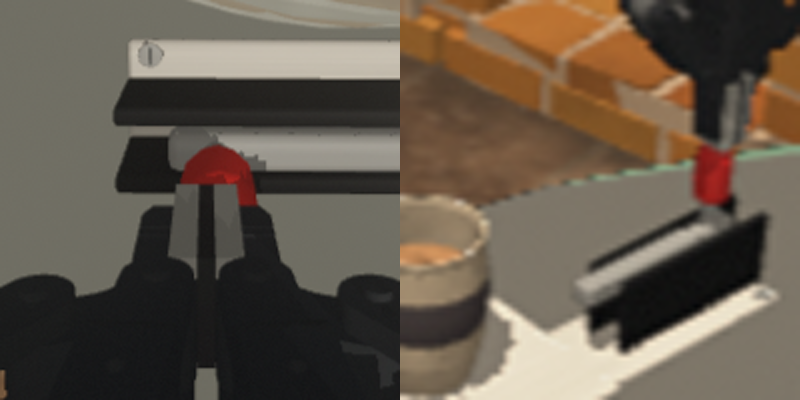

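The fingertips look to be just over the knob's top, about 20 mm higher than the TCP suggests. That also fits the 60 mm grip width earlier. Back off outward, lower to TCP z≈0.052 (still above the bar either way), and push again.

Call:
{"method": "play_rows", "body": {
  "commands": [
    [0,-0.1,0,0,0,0],
    [-0.4,0,0,0,0,0],
    [-0.5,0,0,0,0,0],
    [-0.5,0,0,0,0,0],
    [-0.2,0,0,0,0,0],
    [0,0.2,0,0,0,0],
    [0,0.3,0,0,0,0],
    [0,0.15,0,0,0,0],
    [0,0,0,0,0,0]
  ]
}}

```text
time_s: 21.88
ee_pos: [0.4681, -0.2803, 0.0505]
ee_rot: [[0.178, -0.002, -0.984], [0.984, 0.001, 0.178], [0.001, -1.0, 0.002]]
ft_force: [-0.6, -0.2, 0.1]
grip_width: -0.0001
```

Call:
{"method": "play_rows", "body": {
  "commands": [
    [0.2,0,0,0,0,0],
    [0.2,0,0,0,0,0],
    [0.2,0,0,0,0,0],
    [0.15,0,0,0,0,0],
    [0.1,0,0,0,0,0],
    [0.1,0,0,0,0,0],
    [0.1,0,0,0,0,0]
  ]
}}

```text
time_s: 22.47
ee_pos: [0.4745, -0.2504, 0.0523]
ee_rot: [[0.178, 0.0, -0.984], [0.984, -0.0, 0.178], [-0.0, -1.0, -0.0]]
ft_force: [0.1, -1.9, 0.2]
grip_width: 0.0
```

```bash
python3 k.py;python3 kw.py
```

```text
t 22.4667 p [ 0.4745 -0.2504  0.0523] jig mm [ -41.1434 -161.9188] F [ 0.1002 -1.9324  0.1968] w 2.3397004995137997e-05 jawdir 79.72261689731936 tooly [ 0.0003 -0.0004 -1.    ]
Fjig [ 0.4454 -1.883 ]
knob px 331.4146341463415 144.34146341463415 82
-148 [333.5 142.8] -140 [331.1 143.9] -130 [328.1 145.4] -120 [325.1 146.9] -110 [322.  148.4] -100 [318.9 149.9] -90 [315.8 151.4] -80 [312.6 153. ] -70 [309.4 154.6] -68 [308.8 154.9] [ 310  244   47   56 1824] [333.84375    271.13760965] [array([ -35.4, -137.1]), array([ -42. , -139.4]), array([ -48.7, -141.7])]
tcp px (np.float64(284.6257096058154), np.float64(252.93219658416805)) fx 339.28140781804467
-148 (np.float64(314.823332390877), np.float64(273.21209585889625))
-143 (np.float64(325.7763384918257), np.float64(273.2188410315035))
-133 (np.float64(347.6824507576614), np.float64(273.2323314383397))
-125 (np.float64(365.2074366323831), np.float64(273.24312382296694))
```

Contact at −1.9 N, which is the bar's friction, and the bar is moving. Continue.

Call:
{"method": "play_rows", "body": {
  "commands": [
    [0.1,0,0,0,0,0],
    [0.1,0,0,0,0,0],
    [0.1,0,0,0,0,0],
    [0.1,0,0,0,0,0],
    [0.1,0,0,0,0,0],
    [0.1,0,0,0,0,0],
    [0.1,0,0,0,0,0],
    [0.1,0,0,0,0,0],
    [0.1,0,0,0,0,0],
    [0.1,0,0,0,0,0]
  ]
}}

```text
time_s: 23.4
ee_pos: [0.4798, -0.2207, 0.0521]
ee_rot: [[0.178, 0.0, -0.984], [0.984, -0.0, 0.178], [-0.0, -1.0, -0.0]]
ft_force: [1.7, -2.2, 0.5]
grip_width: 0.0003
```

Call:
{"method": "play_rows", "body": {
  "commands": [
    [0.08,0,0,0,0,0],
    [0.08,0,0,0,0,0],
    [0.08,0,0,0,0,0],
    [0.08,0,0,0,0,0],
    [0.08,0,0,0,0,0]
  ]
}}

```text
time_s: 23.82
ee_pos: [0.4819, -0.209, 0.0521]
ee_rot: [[0.179, 0.0, -0.984], [0.984, -0.0, 0.179], [-0.0, -1.0, -0.0]]
ft_force: [0.8, -1.7, 0.5]
grip_width: 0.0
```

```bash
python3 k.py;python3 kw.py
```

```text
t 23.8167 p [ 0.4819 -0.209   0.0521] jig mm [ -41.3027 -119.8552] F [ 0.8063 -1.7493  0.5488] w 4.999525587104736e-05 jawdir 79.71483725680325 tooly [ 0.     -0.0001 -1.    ]
Fjig [ 1.1072 -1.5762]
knob px 318.47058823529414 150.78823529411764 85
-148 [333.5 142.8] -140 [331.1 143.9] -130 [328.1 145.4] -120 [325.1 146.9] -110 [322.  148.4] -100 [318.9 149.9] -90 [315.8 151.4] -80 [312.6 153. ] -70 [309.4 154.6] -68 [308.8 154.9] [ 310  245   47   56 1812] [333.93818985 271.84050773] [array([-35.3, -95. ]), array([-41.9, -97.3]), array([-48.6, -99.6])]
tcp px (np.float64(284.72286627474045), np.float64(252.9176466018867)) fx 339.28140781804467
-148 (np.float64(222.73624654036215), np.float64(273.62591745089395))
-143 (np.float64(233.69562232776224), np.float64(273.6314640575248))
-133 (np.float64(255.61405791334383), np.float64(273.6425571108622))
-125 (np.float64(273.1485030388647), np.float64(273.6514314000087))
```

Call:
{"method": "play_rows", "body": {
  "commands": [
    [0.05,0,0,0,0,0],
    [0.05,0,0,0,0,0],
    [0.05,0,0,0,0,0],
    [0.05,0,0,0,0,0],
    [0.05,0,0,0,0,0],
    [0.05,0,0,0,0,0],
    [0.05,0,0,0,0,0],
    [0.05,0,0,0,0,0]
  ]
}}

```text
time_s: 24.58
ee_pos: [0.4839, -0.1972, 0.0521]
ee_rot: [[0.178, -0.0, -0.984], [0.984, -0.0, 0.178], [-0.0, -1.0, 0.0]]
ft_force: [0.2, -0.7, -0.0]
grip_width: -0.0
```

Call:
{"method": "play_rows", "body": {
  "commands": [
    [0.05,0,0,0,0,0],
    [0.05,0,0,0,0,0],
    [0.05,0,0,0,0,0],
    [0.05,0,0,0,0,0],
    [0.05,0,0,0,0,0],
    [0.05,0,0,0,0,0]
  ]
}}

```text
time_s: 25.08
ee_pos: [0.4855, -0.1884, 0.0521]
ee_rot: [[0.178, -0.0, -0.984], [0.984, -0.0, 0.178], [-0.0, -1.0, 0.0]]
ft_force: [-0.6, -1.3, -0.2]
grip_width: 0.0002
```

Call:
{"method": "play_rows", "body": {
  "commands": [
    [0.05,0,0,0,0,0],
    [0.05,0,0,0,0,0],
    [0.05,0,0,0,0,0],
    [0.05,0,0,0,0,0],
    [0.05,0,0,0,0,0]
  ]
}}

```text
time_s: 25.5
ee_pos: [0.4869, -0.181, 0.0521]
ee_rot: [[0.178, -0.0, -0.984], [0.984, -0.0, 0.178], [-0.0, -1.0, 0.0]]
ft_force: [0.8, -2.4, 0.1]
grip_width: -0.0002
```

```bash
python3 k.py
```

```text
t 25.5 p [ 0.4869 -0.181   0.0521] jig mm [-41.3739 -91.4013] F [ 0.8074 -2.4171  0.0607] w -0.00017899616500034946 jawdir 79.71971289120931 tooly [-0.0001 -0.     -1.    ]
Fjig [ 1.2282 -2.2329]
knob px 309.32954545454544 155.0681818181818 88
-148 [333.5 142.8] -140 [331.1 143.9] -130 [328.1 145.4] -120 [325.1 146.9] -110 [322.  148.4] -100 [318.9 149.9] -90 [315.8 151.4] -80 [312.6 153. ] -70 [309.4 154.6] -68 [308.8 154.9]
```

Call:
{"method": "play_rows", "body": {
  "commands": [
    [0.035,0,0,0,0,0],
    [0.035,0,0,0,0,0],
    [0.035,0,0,0,0,0],
    [0.035,0,0,0,0,0]
  ]
}}

```text
time_s: 25.88
ee_pos: [0.4877, -0.1771, 0.0521]
ee_rot: [[0.179, 0.0, -0.984], [0.984, -0.0, 0.179], [-0.0, -1.0, -0.0]]
ft_force: [-0.9, -6.9, -0.6]
grip_width: 0.0001
```

Call:
{"method": "play_rows", "body": {
  "commands": [
    [0.02,0,0,0,0,0],
    [0.02,0,0,0,0,0],
    [0,0,0,0,0,0]
  ]
}}

```text
time_s: 26.13
ee_pos: [0.4877, -0.177, 0.0522]
ee_rot: [[0.179, 0.0, -0.984], [0.984, -0.001, 0.179], [-0.001, -1.0, -0.0]]
ft_force: [-0.6, -8.8, -0.6]
grip_width: 0.0
```

Call:
{"method": "play_rows", "body": {
  "commands": [
    [0.02,0,0,0,0,0],
    [0.02,0,0,0,0,0],
    [0,0,0,0,0,0]
  ]
}}

```text
time_s: 26.38
ee_pos: [0.4877, -0.1768, 0.0522]
ee_rot: [[0.18, 0.0, -0.984], [0.984, -0.002, 0.18], [-0.002, -1.0, -0.001]]
ft_force: [-1.8, -14.1, -1.5]
grip_width: -0.0004
```

It has stopped hard. Ease off and check whether this is the end stop (knob travel 80 mm).

Call:
{"method": "play_rows", "body": {
  "commands": [
    [-0.06,0,0,0,0,0],
    [-0.3,0,0,0,0,0],
    [-0.6,0,0,0,0,0],
    [-0.6,0,0,0,0,0],
    [0,-0.7,0,0,0,0],
    [0,-0.8,0,0,0,0],
    [0,-0.8,0,0,0,0],
    [0,-0.8,0,0,0,0],
    [0,0,0,0,0,0]
  ]
}}

```text
time_s: 27.13
ee_pos: [0.4814, -0.2218, 0.149]
ee_rot: [[0.179, 0.005, -0.984], [0.984, -0.001, 0.179], [0.0, -1.0, -0.005]]
ft_force: [1.3, 0.2, 1.3]
grip_width: -0.0003
```

```bash
python3 k.py; python3 - <<'E'
from h import *
# knob travel: triangulate-free, knob px start vs now at z=.076 plane in jig mm
b=cam('scene')
for p in((332.153,143.906),):print("\nstart",J.T@(onz(b,*p,.076)[:2]-SEAT)*1e3)
H=cv2.cvtColor(b['frame'],cv2.COLOR_RGB2HSV)
m=cv2.inRange(H,(0,150,90),(6,255,255))|cv2.inRange(H,(174,150,90),(180,255,255));m[:125]=0;m[200:]=0;m[:,:250]=0;m[:,400:]=0
v,u=np.nonzero(m);print("now",J.T@(onz(b,u.mean(),v.mean(),.076)[:2]-SEAT)*1e3,u.min(),u.max(),v.min(),v.max())
# dark band of beaker, before (s8, after push) and now
for n in('s3','s7','s8',None):
  f=cv2.imread(f'pics/{n}.png')[:,:,::-1] if n else b['frame']
  h=cv2.cvtColor(np.ascontiguousarray(f),cv2.COLOR_RGB2HSV)
  r=f[130:215,250:300].astype(int); k=((r.max(2)<95)&(r.max(2)>35)).astype(np.uint8)
  q,l,s,ce=cv2.connectedComponentsWithStats(k);i=1+s[1:,4].argmax();print(n,s[i],ce[i])
save(b,'s10.png');c=cam('wrist');save(c,'w10.png')
E
```

```text
t 27.1333 p [ 0.4814 -0.2218  0.149 ] jig mm [ -39.433  -132.5283] F [1.3063 0.1597 1.2659] w -0.00026744792216563354 jawdir 79.69007533439073 tooly [ 0.0051 -0.0007 -1.    ]
Fjig [1.2564 0.3916]
knob px 308.125 155.7159090909091 88
-148 [333.5 142.8] -140 [331.1 143.9] -130 [328.1 145.4] -120 [325.1 146.9] -110 [322.  148.4] -100 [318.9 149.9] -90 [315.8 151.4] -80 [312.6 153. ] -70 [309.4 154.6] -68 [308.8 154.9] 
start [ -42.52038933 -141.9683246 ]
now [-42.50031329 -64.51678287] 305 312 150 162
s3 [ 11  26  32  27 287] [25.14634146 43.87804878]
s7 [ 10  35  28  15 216] [24.27777778 43.62037037]
s8 [ 10  35  28  15 220] [24.13636364 43.54545455]
None [ 10  35  28  15 211] [23.86255924 43.4549763 ]
```

Travel reads about 78 mm ±1.5, with a stiff stop. I'll check the bar tip numerically in the wrist picture by sampling along the bar's top line.

```bash
python3 - <<'E'
from h import *
c=cam('wrist');f=c['frame']
for x in(-44,-42,-40):
  print(x,[(y,*np.round(proj(c,jig(x/1e3,y/1e3,.048))).astype(int),int(f[int(round(proj(c,jig(x/1e3,y/1e3,.048))[1])),int(round(proj(c,jig(x/1e3,y/1e3,.048))[0]))].mean())) for y in range(-10,30,2) if 0<=proj(c,jig(x/1e3,y/1e3,.048))[0]<559.4])
o=manip.get_obs();print(proj(c,jig(0,0,.086)))
E
python3 -c "
from h import *
st(jig(-.12,0,.2),jig(-.045,-.03,.2))"
```

```text
-44 [(-10, np.int64(437), np.int64(204), 157), (-8, np.int64(439), np.int64(204), 157), (-6, np.int64(442), np.int64(204), 157), (-4, np.int64(444), np.int64(204), 156), (-2, np.int64(447), np.int64(204), 157), (0, np.int64(449), np.int64(204), 157), (2, np.int64(452), np.int64(204), 157), (4, np.int64(454), np.int64(204), 157), (6, np.int64(457), np.int64(204), 156), (8, np.int64(459), np.int64(204), 156), (10, np.int64(462), np.int64(204), 156), (12, np.int64(464), np.int64(204), 156), (14, np.int64(467), np.int64(204), 175), (16, np.int64(469), np.int64(204), 184), (18, np.int64(472), np.int64(204), 183), (20, np.int64(474), np.int64(204), 183), (22, np.int64(477), np.int64(204), 183), (24, np.int64(479), np.int64(204), 183), (26, np.int64(482), np.int64(204), 183), (28, np.int64(484), np.int64(204), 183)]
-42 [(-10, np.int64(437), np.int64(206), 153), (-8, np.int64(439), np.int64(206), 153), (-6, np.int64(442), np.int64(206), 153), (-4, np.int64(444), np.int64(206), 153), (-2, np.int64(447), np.int64(206), 153), (0, np.int64(449), np.int64(206), 153), (2, np.int64(452), np.int64(
[... 1025 characters left out ...]
8), 151), (14, np.int64(466), np.int64(208), 166), (16, np.int64(469), np.int64(208), 187), (18, np.int64(471), np.int64(208), 187), (20, np.int64(474), np.int64(208), 186), (22, np.int64(476), np.int64(208), 187), (24, np.int64(479), np.int64(208), 186), (26, np.int64(481), np.int64(208), 187), (28, np.int64(484), np.int64(208), 186)]
(np.float64(466.2648637320207), np.float64(275.29962429863224))
t 27.3333 p [ 0.4793 -0.2205  0.1444] jig mm [ -41.8009 -131.6233] F [-0.2668 -0.4131  0.5115] w -0.0004295788785482539 jawdir 79.73223600587448 tooly [-0.0009  0.0004 -1.    ]
to [ 0.4259 -0.077   0.2   ] units [ 4.3912 -1.8481  2.6029]
to [ 0.4943 -0.1199  0.2   ] units [-1.0032 -0.0027 -2.4987]
```

The bar tip reads at jig y = 14 mm, so it is fully across. The beaker has not moved and the arm is clear. Handing in.

Call:
{"method": "play_rows", "body": {
  "commands": [
    [0,-0.6,0,0,0,0],
    [0,-0.6,0,0,0,0],
    [0,0,0,0,0,0],
    [0,0,0,0,0,0]
  ]
}}

```text
time_s: 27.67
ee_pos: [0.4797, -0.2207, 0.1808]
ee_rot: [[0.178, -0.0, -0.984], [0.984, 0.0, 0.178], [0.0, -1.0, 0.0]]
ft_force: [0.5, 0.2, -0.5]
grip_width: -0.0001
```

```bash
python3 -c "
from h import *
st(); print(manip.sign_off())"
```

```text
t 27.6667 p [ 0.4797 -0.2207  0.1808] jig mm [ -41.2935 -131.7223] F [ 0.5149  0.1813 -0.542 ] w -7.81120141942609e-05 jawdir 79.72646282437007 tooly [-0.      0.0001 -1.    ]
the job is handed in; nothing more can be done
None
```

I stood the beaker upright in front of the V and pushed it home. I then slid the keeper bar fully across behind it, backed the arm clear and handed the job in at 27.7 s.

**Seating:** The last push was about 7.8 N along the jig's x with almost no sideways force, and the beaker would not advance further, so I took both faces to be carrying it. On the way in it had stuck on the right face at about 6.5 N, and a small sideways nudge freed it.

**Keeper:** The bar tip reads at jig y = 14 mm in the wrist picture, which is fully across. It moved at about 2 N and then met a hard stop. The beaker's band moved by less than half a pixel while the bar slid.

**What disagreed or went wrong:**
- **Knob travel:** the scene camera gave about 78 mm of travel, against the full 80 mm.
- **Beaker position:** its rim in the scene view was about 3 pixels off the expected seat position in one axis. I relied on the force reading and on the bar passing freely.
- **Fingertips:** they seem to sit about 20 mm higher than the TCP suggests. My first pass at the knob went over its top without touching, and the grip and the push were probably higher on the beaker than I planned.
- **Force peaks:** setting the beaker down on the plate briefly reached about 33 N, and the bar was held against its stop with about 14 N.

I did not touch the glass, tea light or stopper, and nothing in the views I looked at showed them disturbed. I did not check them separately at the end.

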